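# Open the vent through the lid window, then start the pump

## Robot

A 6-joint arm with a two-finger parallel gripper is mounted at the origin on the work surface. World frame = base frame: x ahead of the robot, y to its left, z up, the work surface at z = 0. Lengths are in m, angles in rad, forces in N, time in s.
With the tool pointing down it reaches from about 0.35 to 0.775 m from the base axis. Payload 7.3 kg.
Tool frame: the origin (TCP) lies at the very end of the fingers, on their centre line; the grasp point (between the pads) lies 19 mm behind it; x points along the fingers, y is the direction in which the jaws open and shut, and the axes are right-handed (so a half turn about x gives the same grasp; the last joint's range is limited). The gripper opens to 92 mm and grips with 3 to 60 N. Pads are 19 mm wide; open, the fingers measure 130 mm over their backs; the gripper's body (75 mm by 190 mm) begins 47 mm behind the grasp point.
Start: joints at [-1.487, 0.342, 1.524, -0, 1.275, -0.146], TCP at [0.12, -0.511, 0.227] pointing down, gripper open.
Joint ranges: [-2.53, 2.53], [-0.77, 2.02], [0.04, 2.7], [-1, 4.14], [0.28, 2.66], [-3.11, 3.11]. Speed limits (rad/s): [2.57, 2.57, 3.14, 3.14, 3.14, 3.14].

## Interface

Orientations are given as [roll, pitch, yaw] about the fixed x, y, z axes, in that order (R = Rz(yaw) Ry(pitch) Rx(roll)).
In Python, from cell import observe, vision, job gives the robot as it stands.
- The arm moves only by the tool send_rows, never from a script. Its argument "motion" is a list of rows, each an object with "hand": the opening, from -1 (shut) to 1 (fully open), so that 0 is half open; "slide": the shift along the tool's x, y, z in mm, a list of three; "spin": the turn about the tool's x in rad. In form: [{"hand": hand, "slide": [tx, ty, tz], "spin": spin}, ...]. A call has 1 to 8 rows; each row shifts and turns the pose as measured when the row begins, along the tool's axes as they then stand; what a row does not reach is not made up. A row lasts 1/10 s, in which the tool goes at most 50 mm and 8.59 degrees, less where a joint would pass 70% of its speed; a pose out of reach is approached as far as the arm can. A call with a gripper value outside its range is refused whole. The fingers move at their own pace and stop on an object; "grip_force" is the grip in N (left out, the last holds). Time passes only in rows, so rows that do not move let the fingers close. It gives the time, the measured TCP pose, the force and the opening at its end, in the units of the state.
- observe(): the state, without advancing time (a new reading comes with each control period).
- vision.read_camera(name): name is "side" or "top" or "wrist"; returns a dict with "pixels" (480x640x3 uint8, blue, green, red), "range_z" (480x640 float32, m along the optical axis (not along the pixel's ray), 0 where there is no reading), "fx", "fy", "cx", "cy" (pixels), "world_from_camera" (4x4, takes a point from camera to world coordinates); the wrist camera has in their place "T_tool_cam" (4x4, takes a point from camera to tool coordinates, whose origin is the TCP and whose axes are the tool frame's). Camera axes: x right, y down, z forward; pixel columns grow to the right and rows downward; lengths in m; the calibration is good to about 2 mm. The wrist camera is an equidistant fisheye: a pixel r from the principal point sees the ray r / f radians off the axis. A picture is of the moment at which its call begins: read the wrist's pose just before it.
- job.hand_in(): hands the job in, once; it reports no verdict.
Trained networks look in a picture, given as the dict that the camera call returned (one of the last four; its "shot" number tells which), for a name from the list of things; names that differ only in an ending like _2 or _b are one class to them, and where a whole thing is asked for, a point or a joint stands for the part that bears it (a point fixed in the world has none). Each returns a list of dicts, best first, with "conf" (0 to 1); they miss things now and then, are a little off and sometimes report something else, mostly with a low value. They report only what shows in the picture. A call takes as long as a camera call. They do not tell look-alikes from the thing itself.
- vision.search_frame(picture, thing): "uv" ([column, row] in pixels, amid what is visible of it).
- vision.cut_out(picture, thing): "mask" (480x640 bool, what is visible of it) and "uv" ([column, row] in pixels, amid what is visible of it).
The state is a dict: "time": time; "qpos": joint angles; "qvel": joint speeds; "joint_efforts": joint torques, N m; "tool_pos": TCP position; "tool_rot": TCP orientation; "contact_force": force on the tool from outside, world axes, zero at the start; "torque": the same for the moment, N m; "opening": finger opening in m.
Only numpy, scipy, OpenCV 4.12 (cv2) and the standard library are available. Lean on these libraries where they do the work, as an engineer would, in place of code of your own. Each camera call takes 0.05 s, during which the arm holds its last target.

## Task

Get the pump running with the vent open: reach down through the window in the pink box's lid above the lever that ends in a broad flat paddle, and press that lever fully down without touching the box or its lid. Then press the round metal start button on the loose grey control box all the way in with the fingers for a moment and let go, leaving the control box where it lies. Do not pick anything up, and leave the two ball-ended levers and everything else on the table as they are.

Things in the scene. Friction and masses are not known exactly. Their poses are not given: they have to be found in the camera images.
- valve_box: Pale pink plastic bin with a guard lid, fixed to the table: 200 mm along its x, 300 mm along its y, top of the lid 98 mm above the table; origin at the centre of its underside. The flat lid is 6 mm thick and has three large windows in a row along y, each 80 mm (x) by 70 mm (y), centred at x = -30 mm and y = -90, 0, +90 mm, and behind them (x = +58 mm) a row of six 30 mm holes. Under each large window stands a valve with one lever. The robot must not touch this bin or its lid.
- vent_window (a point): Centre of the large window above the vent valve, level with the lid's top face (98 mm above the table). It may be any of the three windows. The axes are those of the bin: x along the window's 80 mm side, y along its 70 mm side.
- vent_end (a point): Centre of the upper face of the vent valve's broad paddle: a flat black rectangular pad 26 mm long, 36 mm wide and 8 mm thick, at the end of a lever hinged 46 mm to +x of the window's centre (bin axes), 68 mm above the table; the pad's centre is 48 mm from the hinge. The point moves with the lever and always lies within 3 mm of the window's centre in plan; it is about 88 mm above the table with the lever fully up and about 60 mm with it fully down.
- vent_lever (a joint): Angle of the vent lever, rad: 0 fully up (tilted 0.35 rad above level), 0.6 fully down against its stop (0.25 rad below level). It turns stiffly, needing about 4 N on the pad, and stays where it is left.
- feed_a_end (a point): Top of the small black ball (16 mm across) at the end of the lever of one of the two feed valves, under another large window. Leave alone; may stand up or down.
- feed_b_end (a point): The same on the other feed valve. Leave alone.
- control_box: Loose grey control box lying on the table, 115 mm (x) by 78 mm (y) by 40 mm high, 0.5 to 0.85 kg; origin at the centre of its underside. On top, towards its -x end, is the pump's start button in a black housing; towards +x a dark panel with two small lamps.
- start_top (a point): Centre of the top of the start button: a round bare metal button 32 mm across facing up, on the centre line of the control box, 22 mm to -x of its centre, 62 mm above the table when out.
- start (a joint): Travel of the start button, m: 0 out, 0.006 fully in. A spring of about 5 N at full travel pushes it out again.
- actuator_a: Bystander: white cylinder 22 mm thick with black ends, about 140 mm long, lying; origin at the middle of its underside.
- actuator_b: Bystander: the same, another.
- connector: Bystander: grey plastic block 55 x 36 x 30 mm; origin at the centre of its underside.
- screwdriver: Bystander: screwdriver with a black handle, lying; origin at the centre of its underside.
- tape_roll: Bystander: brown roll of tape lying flat, 90 mm across, 22 mm high; origin at the centre of its underside.
- bottle: Bystander: clear drinks bottle, 60 mm across, 120 mm high, standing; origin at the centre of its underside.
- weight: Bystander: brass weight 36 mm across, 48 mm high, standing; origin at the centre of its underside.
Things that resemble listed ones, but are neither listed nor needed, are in the scene too. What is shaped like the control_box but purple is not meant.

How it is judged:
By the outcome, as a careful person would: the job done as asked, in the order asked, and still so for the second after the job is handed in, with the robot touching nothing.
It also fails if it takes over 42 s, if anything falls off the work surface, if the arm or the gripper's body presses on something with over 40 N, if the wrist force passes 120 N, or if a joint passes its speed limit or range.

## Working session

There is one attempt and no reset: what is moved stays moved. The work goes in short steps, Python scripts to look and compute and a tool call to move; the robot and the scene stay as the last step left them, time stands still between calls to the robot, and variables do not carry over. Pictures are saved under pics/ and viewed, and the job is handed in when it is done.

Besides the shell and the picture viewer there is one more tool, called after "Emit:" as name([rows], argument=value, ...), one row to a line, values as JSON. send_rows: Moves the arm, as the interface text tells. Its arguments: {"type":"object","properties":{"motion":{"type":"array","items":{"type":"object","properties":{"hand":{"type":"number"},"slide":{"type":"array","items":{"type":"number"}},"spin":{"type":"number"}}}},"grip_force":{"type":"number"}},"required":["motion"]}

```bash
mkdir -p pics; cat > h.py <<'E'
import numpy as np,cv2
from cell import observe,vision,job
def save(n,img):
    cv2.imwrite('pics/'+n,img)
def pts(p):
    z=p['range_z'];v,u=np.mgrid[:480,:640]
    X=np.stack([(u-p['cx'])/p['fx']*z,(v-p['cy'])/p['fy']*z,z,np.ones_like(z)],-1)
    W=(X@np.array(p['world_from_camera']).T)[...,:3]
    W[z==0]=np.nan
    return W
E
python3 - <<'E'
from h import *
s=observe();print(s)
for c in ['top','side']:
    p=vision.read_camera(c);save(c+'1.png',p['pixels']);np.savez(c+'1.npz',W=pts(p),px=p['pixels'],M=p['world_from_camera'],K=[p['fx'],p['fy'],p['cx'],p['cy']])
    for t in ['valve_box','vent_end','feed_a_end','control_box','start_top']:
        for d in vision.cut_out(p,t): print(c,t,d['uv'],round(d['conf'],2),d['mask'].sum(),np.nanmedian(pts(p)[d['mask']],0))
E
```

```text
{'time': 0.0, 'qpos': array([-1.48700687e+00,  3.42712641e-01,  1.52502355e+00, -4.74670974e-06,
        1.27539433e+00, -1.46021157e-01]), 'qvel': array([-0.00026314, -0.00046061, -0.00081488, -0.00081071, -0.00047834,
       -0.00120457]), 'joint_efforts': array([ 6.48721107e-04, -4.31244063e+01, -2.44215757e+01,  7.18913111e-02,
        5.58936386e-02, -1.33045824e-04]), 'tool_pos': array([ 0.11956618, -0.51078284,  0.22604792]), 'tool_rot': array([-1.71386602,  1.56925845,  1.65753863]), 'contact_force': array([ 0.50589721,  0.19742403, -0.15522709]), 'torque': array([ 0.02778202, -0.03051529, -0.04281841]), 'opening': 0.09150719988952263}
top valve_box [406.6, 318.5] 0.31 599 [ 0.32517226 -0.21659468  0.02360816]
top vent_end [244.0, 229.3] 0.55 235 [0.52589276 0.15096213 0.08191105]
top control_box [465.6, 341.3] 0.96 1953 [ 0.27742697 -0.33573489  0.04079782]
top control_box [341.2, 312.0] 0.76 1796 [ 0.34029986 -0.06037338  0.04055789]
top control_box [420.2, 258.2] 0.56 1874 [ 0.45832524 -0.24663494  0.04052755]
top start_top [460.1, 343.5] 0.61 168 [ 0.26853523 -0.3215896  
[... 152 characters left out ...]
 0.06237063]
side valve_box [269.4, 276.3] 0.85 10684 [0.5506875  0.15414183 0.08458558]
side vent_end [287.9, 279.1] 0.7 133 [0.52331125 0.15094366 0.08176976]
side control_box [418.1, 212.0] 0.79 882 [ 0.28005463 -0.30642016  0.03657697]
side control_box [385.1, 259.6] 0.65 1578 [ 0.33907002 -0.03276526  0.03764379]
side control_box [349.1, 213.9] 0.64 1016 [ 0.44527592 -0.22677776  0.03775138]
side start_top [419.6, 201.8] 0.58 51 [ 0.26688378 -0.31395065  0.05977697]
side start_top [355.3, 210.4] 0.51 50 [ 0.43561763 -0.23827644  0.05901486]
side start_top [376.9, 253.1] 0.45 89 [ 0.36126009 -0.04979541  0.06005188]
side start_top [284.0, 277.9] 0.45 91 [0.52343165 0.15153471 0.08205023]
```

View pics/top1.png

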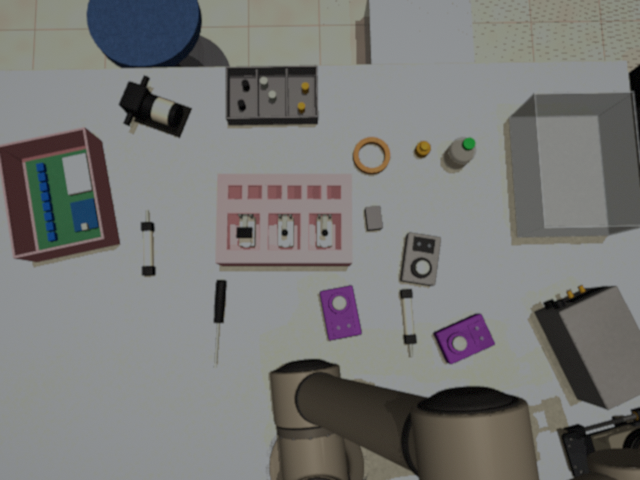

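View pics/side1.png

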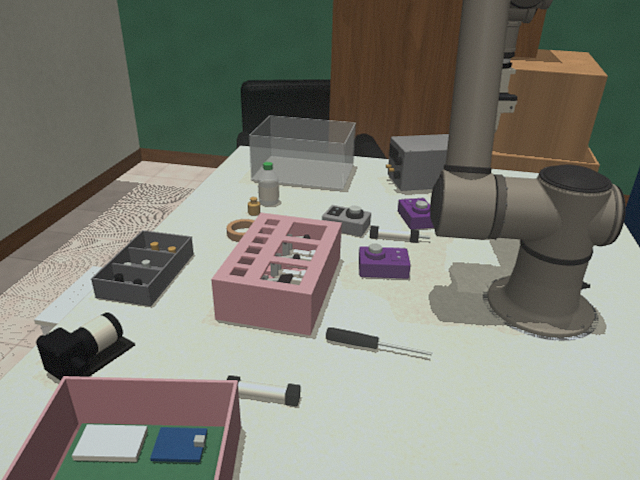

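```bash
python3 - <<'E'
from h import *
t=np.load('top1.npz')['px']
a=cv2.resize(t[150:310,150:310],(560,560),interpolation=3)
save('c1.png',a)
save('c2.png',cv2.resize(t[220:380,310:510],(800,640),interpolation=3)[:600])
E
```

```text
(no output)
```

View pics/c1.png

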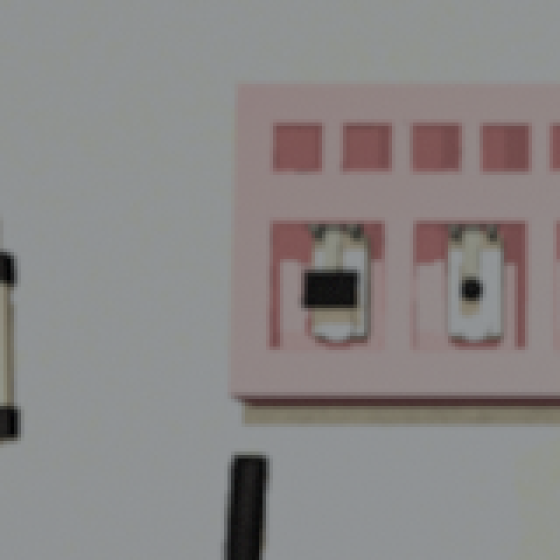

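View pics/c2.png

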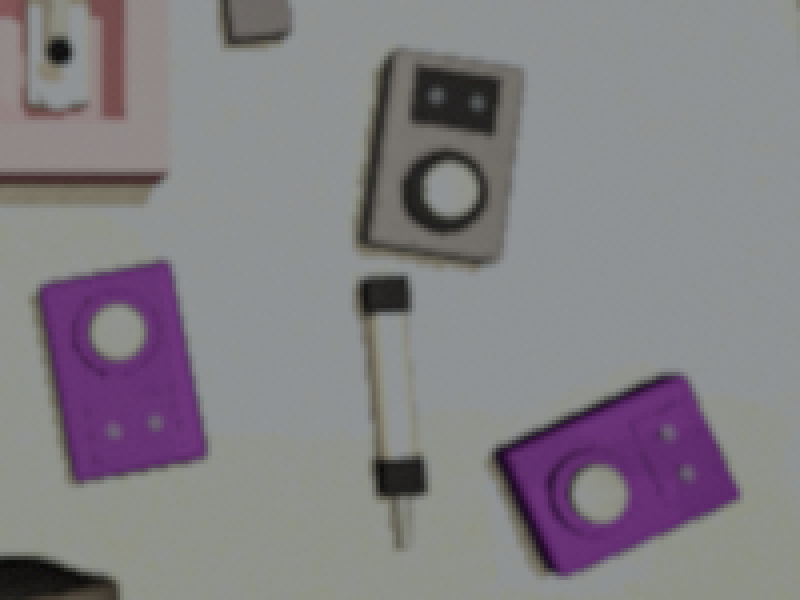

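The black broad pad at (244,232) is the vent. The black balls at (285,232) and (324,232) are the feeds. The control box candidates are grey (420,258), purple (341,312) and purple (465,340), so I choose the grey one, with its button at about (422,268). Next I measure the window, pad and button.

```bash
python3 - <<'E'
from h import *
from scipy.spatial.transform import Rotation as R
d=np.load('top1.npz');W=d['W'];px=d['px']
x,y,z=W[...,0],W[...,1],W[...,2]
m=(z>.090)&(z<.106)&(x>.4)&(x<.72)&(y>-.15)&(y<.25)
m=cv2.morphologyEx(m.astype(np.uint8),cv2.MORPH_OPEN,np.ones((2,2)))
v,u=np.nonzero(m);P=W[v,u]
print('lid',len(P),P.min(0),P.max(0),np.median(P[:,2]))
r=cv2.minAreaRect(P[:,:2].astype(np.float32)*1000);print(r)
# windows: holes in lid mask
pz=z.copy()
for row in range(205,262,4): print(row,''.join('#' if m[row,c] else '.' for c in range(212,358)))
# pad: dark pixels
g=px.max(2)
b=(g<40)&(x>.45)&(x<.6)&(y>.05)&(y<.22)&(z>.05)
P=W[b];print('pad',len(P),np.median(P,0),P.min(0),P.max(0))
A=np.c_[P[:,0]-P[:,0].mean(),np.ones(len(P))];print('slope',np.linalg.lstsq(A,P[:,2],rcond=None)[0])
# grey box
mb=(z>.036)&(z<.046)&(x>.38)&(x<.54)&(y<-.17)&(y>-.32)
P=W[mb];r=cv2.minAreaRect(P[:,:2].astype(np.float32)*1000);print('ctl',r,len(P))
mt=(z>.058)&(z<.07)&(x>.38)&(x<.54)&(y<-.17)&(y>-.32)
P=W[mt];print('btn',len(P),np.median(P,0),P[:,:2].min(0),P[:,:2].max(0))
s=observe();print(np.round(R.from_euler('xyz',s['tool_rot']).as_matrix(),3))
E
```

```text
lid 7812 [nan nan nan] [nan nan nan] nan
((492.0954284667969, 15.414886474609375), (174.8957977294922, 390.4497375488281), 32.67995071411133)
205 ......#######################################################################################################################################.....
209 .....###########.############################################################################################################################.....
213 .....################################################################################################################################.#######.....
217 .....############...............................#########................................#########................................###########.....
221 .....############...............................#########................................#########................................###########.....
225 .....############...............................#########................................#########................................###########.....
229 .....############...............................
[... 1034 characters left out ...]
####################################################################################################################.....
261 ....#########################################################################################################################################.....
pad 137 [0.52330727 0.14813521 0.08337267] [0.51361062 0.05657529 0.07677759] [0.53327974 0.16556754 0.08999354]
slope [-0.2744867   0.08345701]
ctl ((460.20623779296875, -251.3015594482422), (78.46143341064453, 114.38722229003906), 79.79366302490234) 1251
btn 151 [ 0.43731517 -0.2468304   0.06239684] [ 0.42317615 -0.26188165] [ 0.45263602 -0.23221241]
[[ 0.     0.228 -0.974]
 [-0.    -0.974 -0.228]
 [-1.     0.     0.   ]]
```

```bash
python3 - <<'E'
from h import *
d=np.load('top1.npz');W=d['W'];M=d['M'];fx,fy,cx,cy=d['K']
def lid(u,v,h=.098):
    r=M[:3,:3]@np.array([(u-cx)/fx,(v-cy)/fy,1]);o=M[:3,3];return o+r*(h-o[2])/r[2]
z=W[...,2]
m=((z>.090)&(z<.106)).astype(np.uint8)
m[:160]=0;m[275:]=0;m[:,:205]=0;m[:,360:]=0
n,l,s,c=cv2.connectedComponentsWithStats(1-m)
for i in range(n):
    if 200<s[i,4]<5000:
        x0,y0,w,h=s[i,:4];a=lid(x0-.5,y0-.5);b=lid(x0+w-.5,y0+h-.5);print(s[i],((a+b)/2)[:2].round(4),(abs(a-b))[:2].round(4))
n,l,s,c=cv2.connectedComponentsWithStats(m);i=1+np.argmax(s[1:,4])
k,_=cv2.findContours((l==i).astype(np.uint8),0,cv2.CHAIN_APPROX_NONE)
Q=np.array([lid(*q[0])[:2] for q in max(k,key=len)],np.float32)*1000
print(cv2.minAreaRect(Q))
E
```

```text
[ 227  214   32   36 1127] [0.5226 0.1519] [0.0814 0.0701]
[ 268  214   32   36 1149] [0.5209 0.0617] [0.0814 0.0694]
[ 309  214   32   36 1151] [ 0.5191 -0.0285] [0.0815 0.0686]
((550.90478515625, 60.96411895751953), (299.77679443359375, 199.48390197753906), 88.8592300415039)
```

Emit:
send_rows([
  {"hand": -1, "slide": [0, -20, -40], "spin": 0.125},
  {"hand": -1, "slide": [0, -20, -40], "spin": 0.125},
  {"hand": -1, "slide": [0, -28, -40], "spin": 0},
  {"hand": -1, "slide": [0, -28, -40], "spin": 0},
  {"hand": -1, "slide": [0, -28, -40], "spin": 0},
  {"hand": -1, "slide": [0, -28, -40], "spin": 0},
  {"hand": -1, "slide": [0, -36, -34], "spin": 0},
  {"hand": -1, "slide": [0, -40, -28], "spin": 0},
], grip_force=20)

```text
time: 1.4
tool_pos: [0.4248, -0.2774, 0.2263]
tool_rot: [1.873, 1.566, -1.311]
contact_force: [0.0, -1.3, -0.8]
opening: 0.0326
```

Emit:
send_rows([
  {"hand": -1, "slide": [0, -48, -12], "spin": -0.01},
  {"hand": -1, "slide": [0, -48, -12], "spin": 0},
  {"hand": -1, "slide": [0, -48, -12], "spin": 0},
  {"hand": -1, "slide": [0, -48, -12], "spin": 0},
  {"hand": -1, "slide": [0, -48, -12], "spin": 0},
  {"hand": -1, "slide": [0, -48, -12], "spin": 0},
  {"hand": -1, "slide": [0, -48, -12], "spin": 0},
  {"hand": -1, "slide": [0, -40, -6], "spin": 0},
])

```text
time: 2.2
tool_pos: [0.5294, 0.1017, 0.2252]
tool_rot: [2.405, 1.563, -0.767]
contact_force: [1.4, -0.4, 0.0]
opening: 0.0007
```

```bash
cat > st.py <<'E'
from h import *
from scipy.spatial.transform import Rotation as R
import sys
s=observe();Rm=R.from_euler('xyz',s['tool_rot']).as_matrix();print(s['time'],s['tool_pos'].round(4),s['contact_force'].round(1),s['opening'],s['qvel'].round(2));print(Rm.round(3))
for t in sys.argv[1:]:
    t=np.array(eval(t));print('tool delta mm',(Rm.T@(t-s['tool_pos'])*1000).round(1))
E
python3 st.py "[.5217,.152,.15]"
```

```text
2.2 [0.5294 0.1017 0.2252] [ 1.4 -0.4  0. ] 0.0007330233606564987 [ 0.78  0.25 -0.37 -0.01  0.13  0.78]
[[ 0.006 -0.031 -0.999]
 [-0.006 -1.     0.031]
 [-1.     0.006 -0.006]]
tool delta mm [ 74.9 -50.5   9.7]
```

Emit:
send_rows([
  {"hand": -1, "slide": [10, -30, 6], "spin": -0.012},
  {"hand": -1, "slide": [30, -10, 2], "spin": 0},
  {"hand": -1, "slide": [15, 0, 0], "spin": 0},
  {"hand": -1, "slide": [0, 0, 0], "spin": 0},
  {"hand": -1, "slide": [0, 0, 0], "spin": 0},
])

```text
time: 2.7
tool_pos: [0.5233, 0.1504, 0.1691]
tool_rot: [2.747, 1.561, -0.404]
contact_force: [0.1, 0.3, 0.7]
opening: 0.0002
```

```bash
python3 st.py "[.5217,.152,.12]"; python3 - <<'E'
from h import *
for c in ['top','wrist']:
    p=vision.read_camera(c)
    save(c+'2.png',p['pixels'] if c=='wrist' else cv2.resize(p['pixels'][150:310,200:360],(600,600),interpolation=3))
    if c=='wrist': print(p['T_tool_cam'].round(3),p['fx'],p['cx'],p['cy'])
E
```

```text
2.7 [0.5233 0.1504 0.1691] [0.1 0.3 0.7] 0.00022008085846663664 [ 0.    0.01  0.    0.   -0.   -0.  ]
[[ 0.009 -0.009 -1.   ]
 [-0.004 -1.     0.009]
 [-1.     0.004 -0.009]]
tool delta mm [49.1 -1.8  2.1]
[[ 0.    -0.26   0.966 -0.158]
 [ 1.    -0.    -0.    -0.001]
 [ 0.     0.966  0.26  -0.07 ]
 [ 0.     0.     0.     1.   ]] 371.64829954431775 320.256997226427 239.66807558859858
```

View pics/wrist2.png

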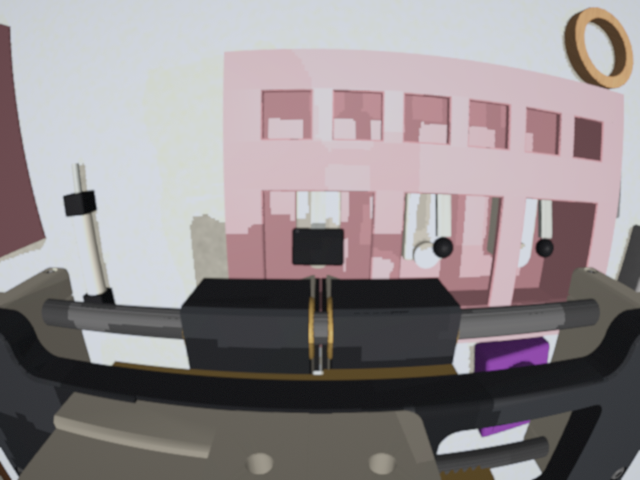

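View pics/top2.png

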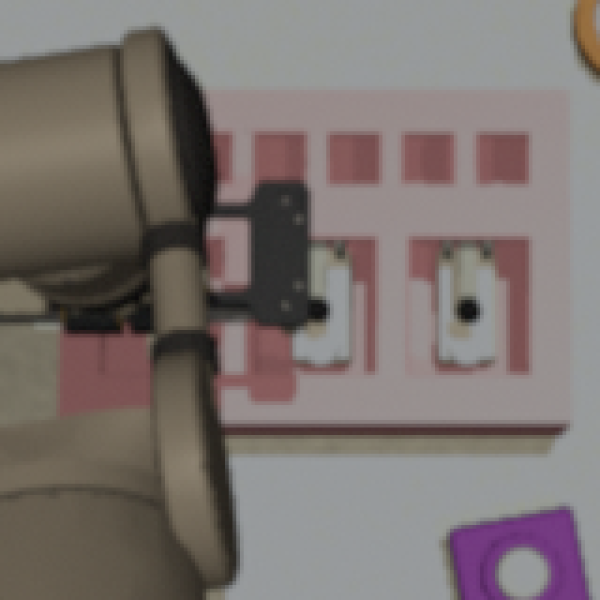

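The tool is over the pad at (318,246). Before descending I check the extent of the black block around the fingertips, using wrist depth.

```bash
python3 - <<'E'
from h import *
p=vision.read_camera('wrist');z=p['range_z'];T=p['T_tool_cam']
def tool(u,v):
    a=np.hypot(u-p['cx'],v-p['cy']);th=a/p['fx'];d=np.array([(u-p['cx'])/a*np.tan(th),(v-p['cy'])/a*np.tan(th),1])*z[v,u]
    return (T@np.r_[d,1])[:3]*1000
for q in [(200,290),(250,290),(300,290),(315,290),(320,300),(330,290),(400,290),(440,290),(250,340),(300,340),(313,340),(320,340),(320,360),(400,340),(318,246),(313,300),(318,284),(303,236),(318,230),(318,262),(60,310)]: print(q,z[q[1],q[0]].round(3),tool(*q).round(0))
import sys
from scipy.spatial.transform import Rotation as R
s=observe();Rm=R.from_euler('xyz',s['tool_rot']).as_matrix()
print(s['tool_pos']+Rm@tool(318,246)/1000, s['tool_pos']+Rm@tool(318,232)/1000, s['tool_pos']+Rm@tool(318,262)/1000)
E
```

```text
(200, 290) 0.084 [-79. -29. -36.]
(250, 290) 0.085 [-79. -17. -36.]
(300, 290) 0.086 [-78.  -5. -36.]
(315, 290) 0.154 [-14.  -3.  -9.]
(320, 300) 0.154 [-15.  -1.  -5.]
(330, 290) 0.091 [-73.   2. -34.]
(400, 290) 0.085 [-78.  18. -36.]
(440, 290) 0.084 [-80.  28. -36.]
(250, 340) 0.076 [-89. -16. -29.]
(300, 340) 0.077 [-89.  -5. -29.]
(313, 340) 0.084 [-83.  -2. -26.]
(320, 340) 0.085 [-82.  -1. -25.]
(320, 360) 0.372 [169.  -1. 148.]
(400, 340) 0.077 [-89.  17. -29.]
(318, 246) 0.254 [87. -2.  1.]
(313, 300) 0.086 [-79.  -2. -34.]
(318, 284) 0.16 [-8. -2. -9.]
(303, 236) 0.254 [ 88. -13.  -6.]
(318, 230) 0.253 [ 89.  -2. -10.]
(318, 262) 0.254 [84. -2. 11.]
(60, 310) 0.082 [-83. -71. -30.]
[0.52410514 0.15193311 0.08283467] [0.53354028 0.15182081 0.08110475] [0.51361803 0.15205648 0.0859863 ]
```

Emit:
send_rows([
  {"hand": -1, "slide": [10, -2, 4], "spin": -0.01},
  {"hand": -1, "slide": [25, 0, 0], "spin": 0},
  {"hand": -1, "slide": [25, 0, 0], "spin": 0},
  {"hand": -1, "slide": [10, 0, 0], "spin": 0},
  {"hand": -1, "slide": [0, 0, 0], "spin": 0},
])

```text
time: 3.35
tool_pos: [0.5221, 0.1508, 0.0997]
tool_rot: [2.993, 1.553, -0.15]
contact_force: [0.4, -0.2, 0.4]
opening: 0.0005
```

```bash
python3 st.py "[.519,.152,.06]"
```

```text
3.35 [0.5221 0.1508 0.0997] [ 0.4 -0.2  0.4] 0.0005495603988836862 [-0.   -0.01 -0.   -0.    0.01 -0.  ]
[[ 0.018 -0.001 -1.   ]
 [-0.003 -1.     0.001]
 [-1.     0.003 -0.018]]
tool delta mm [39.6 -1.3  3.8]
```

Emit:
send_rows([
  {"hand": -1, "slide": [8, -2, 4], "spin": 0},
  {"hand": -1, "slide": [8, 0, 0], "spin": 0},
  {"hand": -1, "slide": [8, 0, 0], "spin": 0},
  {"hand": -1, "slide": [6, 0, 0], "spin": 0},
  {"hand": -1, "slide": [4, 0, 0], "spin": 0},
])

```text
time: 3.85
tool_pos: [0.5192, 0.1531, 0.0666]
tool_rot: [3.047, 1.55, -0.096]
contact_force: [-1.7, -0.1, 5.2]
opening: 0.0007
```

```bash
python3 st.py "[.519,.152,.06]"
```

```text
3.85 [0.5192 0.1531 0.0666] [-1.7 -0.1  5.2] 0.0006625104663294987 [-0.    0.06  0.03 -0.   -0.1   0.  ]
[[ 0.021 -0.001 -1.   ]
 [-0.002 -1.     0.001]
 [-1.     0.002 -0.021]]
tool delta mm [6.6 1.1 0.4]
```

Emit:
send_rows([
  {"hand": -1, "slide": [4, 0, 0], "spin": 0},
  {"hand": -1, "slide": [3, 0, 0], "spin": 0},
])

```text
time: 4.05
tool_pos: [0.52, 0.1532, 0.0602]
tool_rot: [3.058, 1.548, -0.084]
contact_force: [-11.1, -2.0, 29.4]
opening: 0.0003
```

Emit:
send_rows([
  {"hand": -1, "slide": [2, 0, 0], "spin": 0},
  {"hand": -1, "slide": [2, 0, 0], "spin": 0},
])

```text
time: 4.25
tool_pos: [0.52, 0.1532, 0.0603]
tool_rot: [3.062, 1.547, -0.08]
contact_force: [-10.3, -1.9, 24.6]
opening: 0.0001
```

The pad is against its stop: about 25 to 29 N with no further travel at z = 60 mm. I withdraw now.

Emit:
send_rows([
  {"hand": -1, "slide": [-10, 0, 0], "spin": 0},
  {"hand": -1, "slide": [-30, 0, 0], "spin": 0},
  {"hand": -1, "slide": [-40, 0, 0], "spin": 0},
  {"hand": -1, "slide": [-40, 0, 0], "spin": 0},
  {"hand": -1, "slide": [-30, 40, 0], "spin": 0},
  {"hand": -1, "slide": [0, 48, 10], "spin": 0},
  {"hand": -1, "slide": [0, 48, 10], "spin": 0},
  {"hand": -1, "slide": [0, 48, 10], "spin": 0},
])

```text
time: 5.05
tool_pos: [0.4911, -0.0308, 0.2163]
tool_rot: [3.063, 1.533, -0.069]
contact_force: [1.1, -0.7, -0.9]
opening: 0.0006
```

Emit:
send_rows([
  {"hand": -1, "slide": [0, 48, 10], "spin": 0},
  {"hand": -1, "slide": [0, 48, 10], "spin": 0},
  {"hand": -1, "slide": [0, 40, 10], "spin": 0},
  {"hand": -1, "slide": [0, 0, 0], "spin": 0},
])

```text
time: 5.45
tool_pos: [0.4617, -0.177, 0.2162]
tool_rot: [2.967, 1.527, -0.17]
contact_force: [-0.9, 0.9, -0.0]
opening: 0.0009
```

```bash
python3 st.py "[.437,-.247,.15]"; python3 - <<'E'
from h import *
p=vision.read_camera('top');W=pts(p)
save('top3.png',cv2.resize(p['pixels'][150:310,200:360],(600,600),interpolation=3))
save('top3b.png',cv2.resize(p['pixels'][190:310,360:500],(700,600),interpolation=3))
for d in vision.cut_out(p,'vent_end'): print(d['conf'],d['uv'],np.nanmedian(W[d['mask']],0))
g=p['pixels'].max(2);x,y,z=W[...,0],W[...,1],W[...,2]
b=(g<45)&(x>.45)&(x<.6)&(y>.12)&(y<.19)&(z>.04)&(z<.095)
P=W[b];print('pad',len(P),np.median(P,0),P.min(0),P.max(0))
A=np.c_[P[:,0]-P[:,0].mean(),np.ones(len(P))];print('slope',np.linalg.lstsq(A,P[:,2],rcond=None)[0])
mt=(z>.058)&(z<.07)&(x>.38)&(x<.54)&(y<-.17)&(y>-.32)
P=W[mt];print('btn',len(P),np.median(P,0))
E
```

```text
5.45 [ 0.4617 -0.177   0.2162] [-0.9  0.9 -0. ] 0.0008749326777072494 [ 0.03 -0.01  0.01  0.04  0.    0.03]
[[ 0.043  0.004 -0.999]
 [-0.007 -1.    -0.004]
 [-0.999  0.008 -0.043]]
tool delta mm [65.6 69.4 27.9]
pad 125 [0.52234549 0.15038342 0.06012105] [0.51295736 0.13468258 0.04946407] [0.53187988 0.16550657 0.06613841]
slope [0.20498112 0.05985084]
btn 75 [ 0.43200268 -0.24656694  0.06237723]
```

View pics/top3.png

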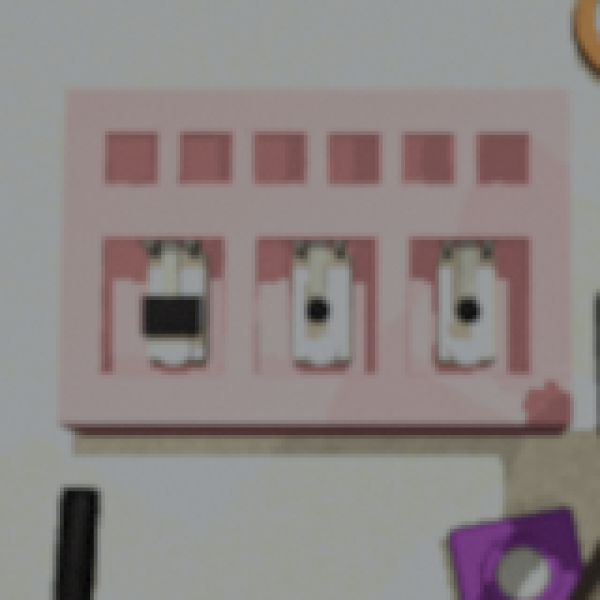

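The top view shows the paddle at (170,317) in the crop, level z = 60 mm and sloping down away from the hinge. It is fully down, and both ball levers are unchanged. Next is the button.

Emit:
send_rows([
  {"hand": -1, "slide": [10, 40, 14], "spin": 0},
  {"hand": -1, "slide": [20, 30, 14], "spin": 0},
  {"hand": -1, "slide": [30, 0, 0], "spin": 0},
  {"hand": -1, "slide": [30, 0, 0], "spin": 0},
  {"hand": -1, "slide": [20, 0, 0], "spin": 0},
  {"hand": -1, "slide": [0, 0, 0], "spin": 0},
])

```text
time: 6.15
tool_pos: [0.4454, -0.2386, 0.1032]
tool_rot: [3.0, 1.521, -0.123]
contact_force: [-0.7, -0.1, 0.3]
opening: 0.0003
```

```bash
python3 st.py "[.437,-.247,.07]"; python3 - <<'E'
from h import *
p=vision.read_camera('wrist')
save('w4.png',p['pixels'])
E
```

```text
6.15 [ 0.4454 -0.2386  0.1032] [-0.7 -0.1  0.3] 0.0003194221828774288 [ 0.03 -0.02 -0.02  0.    0.02  0.01]
[[ 0.05   0.019 -0.999]
 [-0.006 -1.    -0.019]
 [-0.999  0.007 -0.05 ]]
tool delta mm [32.8  8.  10.2]
```

View pics/w4.png

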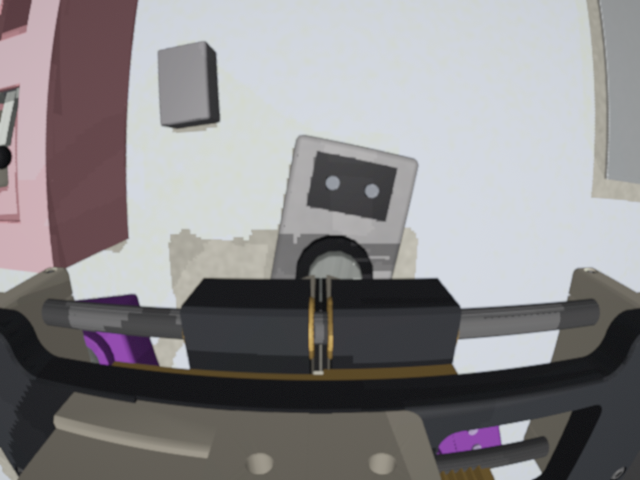

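Grey control box confirmed, with its button at about (335,265), just right of and ahead of the fingers, which agrees with the remaining offset.

Emit:
send_rows([
  {"hand": -1, "slide": [5, 8, 10], "spin": 0},
  {"hand": -1, "slide": [10, 3, 3], "spin": 0},
  {"hand": -1, "slide": [10, 0, 0], "spin": 0},
  {"hand": -1, "slide": [0, 0, 0], "spin": 0},
])

```text
time: 6.6
tool_pos: [0.4361, -0.251, 0.0805]
tool_rot: [2.924, 1.513, -0.195]
contact_force: [-1.0, -0.2, -0.0]
opening: 0.0003
```

```bash
python3 st.py "[.437,-.247,.07]"
```

```text
6.6 [ 0.4361 -0.251   0.0805] [-1.  -0.2 -0. ] 0.0003234040044839909 [-0.01 -0.02 -0.01  0.    0.01 -0.  ]
[[ 0.057  0.022 -0.998]
 [-0.011 -1.    -0.023]
 [-0.998  0.012 -0.056]]
tool delta mm [10.5 -4.1 -0.4]
```

Emit:
send_rows([
  {"hand": -1, "slide": [6, -4, 0], "spin": 0},
  {"hand": -1, "slide": [6, 0, 0], "spin": 0},
  {"hand": -1, "slide": [4, 0, 0], "spin": 0},
  {"hand": -1, "slide": [3, 0, 0], "spin": 0},
])

```text
time: 7.0
tool_pos: [0.4377, -0.2473, 0.0608]
tool_rot: [2.912, 1.512, -0.208]
contact_force: [-1.4, 0.2, 2.2]
opening: 0.0003
```

Emit:
send_rows([
  {"hand": -1, "slide": [3, 0, 0], "spin": 0},
  {"hand": -1, "slide": [2, 0, 0], "spin": 0},
])

```text
time: 7.2
tool_pos: [0.4377, -0.2474, 0.056]
tool_rot: [2.907, 1.512, -0.212]
contact_force: [-7.0, 3.7, 23.2]
opening: 0.0009
```

Emit:
send_rows([
  {"hand": -1, "slide": [0.5, 0, 0], "spin": 0},
  {"hand": -1, "slide": [0.5, 0, 0], "spin": 0},
  {"hand": -1, "slide": [0.5, 0, 0], "spin": 0},
])

```text
time: 7.5
tool_pos: [0.4377, -0.2473, 0.0565]
tool_rot: [2.901, 1.512, -0.218]
contact_force: [-2.5, 0.5, 5.5]
opening: 0.0005
```

Emit:
send_rows([
  {"hand": -1, "slide": [-8, 0, 0], "spin": 0},
  {"hand": -1, "slide": [-25, 0, 0], "spin": 0},
  {"hand": -1, "slide": [-40, 0, 0], "spin": 0},
  {"hand": -1, "slide": [-40, 0, 0], "spin": 0},
  {"hand": -1, "slide": [0, 40, 20], "spin": 0},
  {"hand": -1, "slide": [0, 40, 20], "spin": 0},
  {"hand": -1, "slide": [0, 40, 20], "spin": 0},
  {"hand": -1, "slide": [0, 0, 0], "spin": 0},
])

```text
time: 8.3
tool_pos: [0.3743, -0.3712, 0.1761]
tool_rot: [2.827, 1.505, -0.287]
contact_force: [0.9, -0.3, 0.8]
opening: 0.0005
```

```bash
python3 st.py ; python3 - <<'E'
from h import *
p=vision.read_camera('top');W=pts(p)
save('top5.png',p['pixels'])
p2=vision.read_camera('side');save('side5.png',p2['pixels'])
g=p['pixels'].max(2);x,y,z=W[...,0],W[...,1],W[...,2]
b=(g<45)&(x>.45)&(x<.6)&(y>.12)&(y<.19)&(z>.04)&(z<.095)
P=W[b];print('pad',len(P),np.median(P,0))
mb=(z>.036)&(z<.046)&(x>.38)&(x<.54)&(y<-.17)&(y>-.32)
P=W[mb];r=cv2.minAreaRect(P[:,:2].astype(np.float32)*1000);print('ctl',r,len(P))
mt=(z>.058)&(z<.07)&(x>.38)&(x<.54)&(y<-.17)&(y>-.32)
P=W[mt];print('btn',len(P),np.median(P,0))
E
```

```text
8.3 [ 0.3743 -0.3712  0.1761] [ 0.9 -0.3  0.8] 0.00045978626158908287 [ 0.05 -0.03  0.03  0.04  0.02  0.03]
[[ 0.063  0.027 -0.998]
 [-0.018 -0.999 -0.029]
 [-0.998  0.02  -0.062]]
pad 125 [0.52216778 0.15055285 0.05990156]
ctl ((459.8398742675781, -251.39724731445312), (78.11133575439453, 114.66890716552734), 79.73043060302734) 1238
btn 143 [ 0.4385501  -0.24710168  0.06242655]
```

View pics/top5.png

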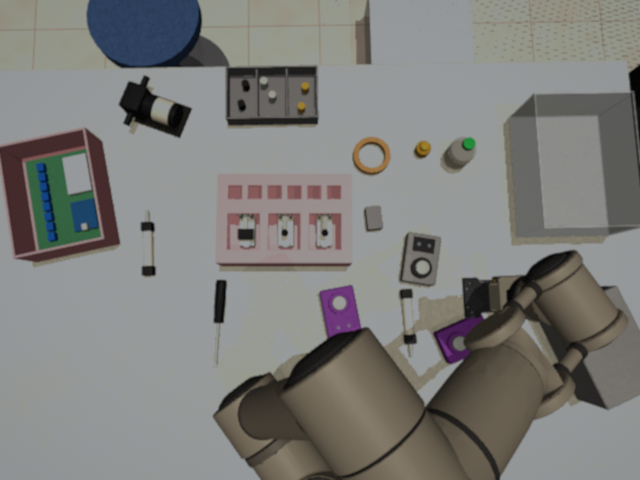

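```bash
python3 - <<'E'
from h import *
t=cv2.imread('pics/top5.png');save('c5.png',cv2.resize(t[225:295,385:455],(560,560),interpolation=3))
E
```

```text
(no output)
```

View pics/c5.png

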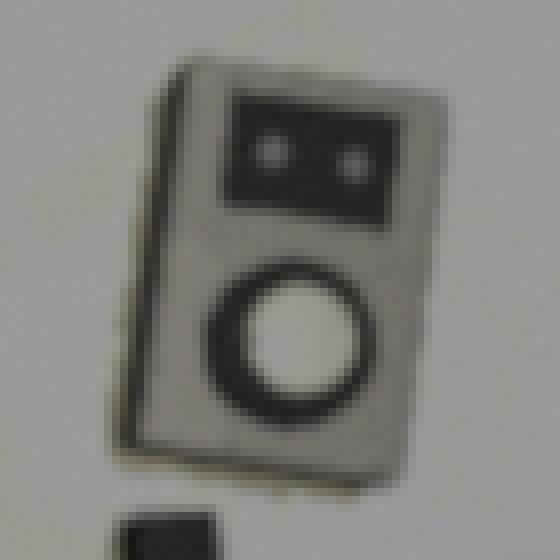

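```bash
python3 - <<'E'
from h import *
W=np.load('top1.npz')['W'];r=np.hypot(W[...,0]-.4378,W[...,1]+.2468)
for a in range(0,30,2):
    m=(r>a/1000)&(r<=(a+2)/1000);print(a,m.sum(),np.nanpercentile(W[...,2][m],[10,50,90]).round(4))
E
```

```text
0 4 [0.0592 0.0622 0.0628]
2 7 [0.0618 0.0648 0.0662]
4 10 [0.0609 0.0623 0.0645]
6 17 [0.059  0.0629 0.0652]
8 23 [0.0596 0.0629 0.0657]
10 23 [0.0602 0.0624 0.0641]
12 38 [0.0596 0.0624 0.0648]
14 45 [0.0502 0.0601 0.0637]
16 29 [0.0488 0.052  0.0561]
18 45 [0.0497 0.0521 0.0544]
20 51 [0.0501 0.0518 0.0546]
22 71 [0.0391 0.0502 0.0535]
24 45 [0.0365 0.0405 0.0434]
26 57 [0.0374 0.0409 0.0431]
28 66 [0.0378 0.0405 0.0437]
```

The housing top is at 52 mm, below the fully pressed button at 56 mm. The stop felt at 56 mm with 23 N was therefore the button's own end of travel.

```bash
python3 -c "
from cell import job;print(job.hand_in())"
```

```text
the job is handed in; nothing more can be done
None
```

I pressed the vent lever fully down, then pressed the start button on the grey control box all the way in and let it go. The job is handed in, with the clock at about 8.4 s of the 42 s allowed.

- **Vent lever:** I went in through the window with the fingers shut and pushed the broad paddle until it stopped moving, at about 25–29 N. Afterwards the pad's centre measured 60 mm above the table, the fully-down height. The slope measured on it (0.20) was a little under the expected 0.25, as the first reading with the lever up was too, so I put that down to camera noise.
- **Start button:** it stopped at 56 mm with about 23 N on it, which is the full 6 mm of travel. The black housing around it is only about 52 mm high, so the fingers were on the button and not the housing. After release the button was back at 62 mm.
- **Control box:** it moved less than 0.5 mm, within the measuring noise.
- **Everything else:** both ball-ended levers and the objects visible in the last top view looked as they did at the start. The two purple boxes were partly hidden by the arm in that view. I planned clearance of about 15 mm or more around the fingers in the window and saw no sign of touching the box or its lid.
- **Not confirmed:** the lamps on the control box showed no visible change, so they say nothing about whether the pump started.

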